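Top up the budgie's treat jar from the scoop

TASK

Top up the budgie's treat jar: press the orange thumb latch so that the sprung lid pops fully open, then carry the loaded scoop level to the jar and tip all three seed biscuits in, without spilling any or touching them with the fingers. Lay the empty scoop back down flat on the table rather than dropping it, and push the lid down until it snaps shut and stays shut. Leave the other loose things on the table where they are.

Things in the scene. Friction and masses are not known exactly. Their poses are not given: they have to be found in the camera images.
- turntable: white plastic turntable (lazy Susan), 400 mm across. Origin on its turning axis at table level; its foot is fixed to the table. The plate's top is 30 mm above the table (a 5 mm raised rim runs round the edge). It carries the jar, the green bowl and the perch.
- plate (a joint): turning angle of the turntable's plate (rad, anticlockwise from above positive). It turns stiffly (0.4 N m of friction) and stays where it is left; the jar, bowl and perch turn with it.
- jar: round glass treat jar, open space inside 116 mm wide and 98 mm deep, 124 mm across outside, 104 mm tall without its lid; held in a ring on the turntable's plate, not to be lifted off. Origin at the centre of its underside (30 mm above the table), z up. Its x axis points from the thumb latch (at -x, on the side away from the turntable's middle) to the lid hinge (at +x). Empty at the start.
- jar_mouth (a point): centre of the jar's open mouth, level with the top of the glass rim (134 mm above the table); axes as the jar's. The glass rim's outer radius is 62 mm.
- lid (a joint): angle of the steel lid (rad): 0 shut, 1.35 fully open (77 degrees up). A spring drives it open when the latch lets go and holds it open; shut, only the latch holds it. Pushing it shut at lid_edge takes about 2 N, then 7 to 10 N over the last 8 mm to ride over the catch, which snaps as the lid reaches 0; rubber under the lid lets it go down 2 mm more (-0.02) while pressed.
- lid_hinge (a point): middle of the lid's hinge axis, 72 mm from the jar's axis on its +x side and 138 mm above the table. The hinge axis is along the jar's y. This point's axes turn with the lid: with the lid shut they are the jar's axes; opening turns them about +y, so -x (hinge to free edge) swings upwards.
- lid_edge (a point): point on the lid's outer (top) face, in the middle, 105 mm from the hinge axis: a good place to push it shut; z is the outward normal. The lid is a disc 129 mm across, 9 mm thick, its outer face 6 mm outward of the hinge axis; its rim is 31 mm beyond this point, with a tongue that goes under the latch's hook. The hook begins 35 mm beyond this point and stands 12 mm above the shut lid: keep off it.
- latch_pad (a point): centre of the upper face of the orange thumb pad of the latch, 34 mm (along the jar's x) by 30 mm, 127 mm above the table and 106 mm from the jar's axis at its -x side, in the open beyond the lid's edge (the latch hook begins 26 mm inward from this point and stands 28 mm above the pad). Press it straight down: about 7 mm and 3 N let the lid go; the stop is 14 mm down.
- latch (a joint): turn of the thumb latch (rad): 0 at rest, grows as the pad is pressed (30 mm arm); the lid is let go at about 0.2, the stop is at 0.45. It springs back by itself.
- scoop: flat steel scoop, 0.15 kg, loaded with three seed biscuits. Pan 96 mm long (x) by 72 mm wide, floor 3 mm thick, side walls 25 mm high (15 mm near the nose), back wall 31 mm high, open at the nose. Origin at the centre of the pan's underside; x points to the nose, the handle runs the other way; z up. Smooth: biscuits slide in it when it is tilted more than about 13 to 18 degrees.
- scoop_grip (a point): point inside the scoop's straight handle, 85 mm behind the pan's centre and 37 mm above the underside of the pan: the place to grip. The handle is a bar 16 mm wide and 18 mm high, from 48 to 154 mm behind the pan's centre, level, its underside 28 mm above the table. Axes as the scoop's.
- scoop_nose (a point): middle of the pan's front edge, on the floor's upper face (48 mm ahead of the pan's centre). Axes as the scoop's.
- biscuit_a: seed biscuit, light brown disc 28 mm across and 14 mm thick, about 11 g. Origin at the centre of its underside, z its axis. It starts lying in the scoop's pan.
- biscuit_b: seed biscuit, light brown disc 28 mm across and 14 mm thick, about 11 g. Origin at the centre of its underside, z its axis. It starts lying in the scoop's pan.
- biscuit_c: seed biscuit, light brown disc 28 mm across and 14 mm thick, about 11 g. Origin at the centre of its underside, z its axis. It starts lying in the scoop's pan.
- food_cup: small round steel food cup, 76 mm across, 42 mm high (bystander). Origin at the centre of its underside.
- bell: brass bell toy standing mouth down, 48 mm across, 42 mm high (bystander). Origin at the centre of its underside.
- cuttlebone: white cuttlebone lying flat, about 94 x 42 x 14 mm (bystander). Origin at the centre of its underside.
- spray_bottle: pale blue spray bottle with a white head, 62 mm across, 166 mm high (bystander). Origin at the centre of its underside.
- brush: cage brush lying on the table, about 200 mm long (bystander). Origin at the centre of its underside.
- cage: white wire budgie cage on a blue tray, fixed, 380 (x) x 300 (y) x 400 mm high with a carrying handle on top. Origin at the centre of its underside.
Things that resemble listed ones, but are neither listed nor needed, are in the scene too. What is shaped like the scoop but yellow is not meant.

How it is judged:
By the outcome, as a careful person would: the job done as asked, in the order asked, and still so for the second after the job is handed in, with the robot touching nothing.
It also fails if it takes over 72 s, if anything falls off the work surface, if the arm or the gripper's body presses on something with over 40 N, if the wrist force passes 120 N, or if a joint passes its speed limit or range.

ROBOT

A 6-joint arm with a two-finger parallel gripper is mounted at the origin on the work surface. World frame = base frame: x ahead of the robot, y to its left, z up, the work surface at z = 0. Lengths are in m, angles in rad, forces in N, time in s.
With the tool pointing down it reaches from about 0.325 to 0.9 m from the base axis. Payload 6.1 kg.
Tool frame: the origin (TCP) lies midway between the tips of the shut fingers; the grasp point (between the pads) lies 19 mm behind it; x points along the fingers, y is the direction in which the jaws open and shut, and the axes are right-handed (so a half turn about x gives the same grasp; the last joint's range is limited). The gripper opens to 85 mm and grips with 20 to 120 N. Pads are 22 mm wide; open, the fingers measure 114 mm over their backs; the gripper's body (76 mm by 85 mm) begins 54 mm behind the grasp point. The pads swing forward as they close: fully open they stand 13 mm farther back than shut.
Start: joints at [-1.474, 0.22, 1.526, -0, 1.395, -0.126], TCP at [0.138, -0.61, 0.231] pointing down, gripper open.
Joint ranges: [-2.98, 2.98], [-0.91, 2.08], [0.09, 2.57], [-1.24, 4.39], [0.2, 2.65], [-2.68, 2.68]. Speed limits (rad/s): [2.57, 2.57, 3.01, 3.14, 3.14, 3.14].

INTERFACE

Orientations are given as [roll, pitch, yaw] about the fixed x, y, z axes, in that order (R = Rz(yaw) Ry(pitch) Rx(roll)).
In Python, from plant import movep, move_l, set_joints, gripper_to, hold, inverse_kinematics, observe, get_image, get_calibration, Unreachable, job_done gives the robot as it stands. Calls block until the motion is done:
- movep(position, orientation): joint-space move of the TCP to a pose.
- move_l(position, feed=0.15, rotation=None, max_force=None): straight line of the TCP; rotation=None keeps the orientation; feed is the mean speed in m/s. With max_force (N) it stops when the force on the tool has changed by that much, and returns True; else False.
- set_joints(angles): joint-space move.
- gripper_to(opening, f_grip=None): finger opening in m; f_grip is the grip in N (None keeps the last); returns when the fingers have stopped.
- hold(seconds).
- inverse_kinematics(position, orientation): joint angles nearest the present ones, or None.
- observe(): the state.
- get_image(name): name is "side" or "top" or "wrist"; returns (picture, depth): 400x640x3 uint8, red, green, blue; 400x640 float32, m along the optical axis (not along the pixel's ray), 0 where there is no reading.
- get_calibration(name): a dict with "intrinsics" (3x3 intrinsics, pixels), "dist_coeffs" ([k1, k2, p1, p2, k3] as OpenCV has them; the pictures are not rectified), "world_from_camera" (4x4, takes a point from camera to world coordinates). Camera axes: x right, y down, z forward; pixel columns grow to the right and rows downward; lengths in m; the calibration is good to about 2 mm. A picture is of the moment at which its call begins: read the wrist's pose just before it. get_calibration takes no time and is no camera call; for the wrist camera it gives the pose at the moment of the call.
A pose or a line that the arm cannot do raises Unreachable and nothing moves.
- job_done(): hands the job in, once; it reports no verdict.
The state is a dict: "time_s": time; "q": joint angles; "joint_velocities": joint speeds; "joint_torque": joint torques, N m; "eef_pos": TCP position; "tcp_rot": TCP orientation; "ft_force": force on the tool from outside, world axes, zero at the start; "torque": the same for the moment, N m; "opening": finger opening in m.
Only numpy, scipy, OpenCV 4.12 (cv2) and the standard library are available. Lean on these libraries where they do the work, as an engineer would, in place of code of your own. Each camera call takes 0.05 s, during which the arm holds its last target. There are 200 camera calls.

## Working session

There is one attempt and no reset: what is moved stays moved. The work goes in short steps, each a Python script; the robot and the scene stay as the last script left them, time stands still between calls to the robot, and variables do not carry over. Pictures are saved under pics/ and viewed, about 8 in all and at most 12, crops included, and the job is handed in when it is done.

```bash
ls; mkdir -p pics
python3 - <<'E'
from plant import *
import cv2,numpy as np
for n in("top","side"):
    p,d=get_image(n); cv2.imwrite(f"pics/{n}0.png",p[:,:,::-1]); np.savez(f"{n}0.npz",p=p,d=d)
    c=get_calibration(n); print(n,c)
print(observe())
E
```

```text
pics
top {'intrinsics': array([[503.46232728,   0.        , 337.94979073],
       [  0.        , 503.46232728, 201.37010543],
       [  0.        ,   0.        ,   1.        ]]), 'dist_coeffs': array([-0.09986599,  0.        ,  0.        ,  0.        ,  0.        ]), 'world_from_camera': array([[-0.01435582, -0.99701528,  0.07585801,  0.39488938],
       [-0.99987872,  0.01477228,  0.00493172,  0.00477015],
       [-0.00603759, -0.07577801, -0.99710643,  1.74758696],
       [ 0.        ,  0.        ,  0.        ,  1.        ]])}
side {'intrinsics': array([[498.05177716,   0.        , 317.45461259],
       [  0.        , 498.05177716, 200.04780358],
       [  0.        ,   0.        ,   1.        ]]), 'dist_coeffs': array([0.03667613, 0.        , 0.        , 0.        , 0.        ]), 'world_from_camera': array([[-0.9921234 , -0.08666114,  0.09044889,  0.3263157 ],
       [-0.12486685,  0.62672142, -0.76917393,  1.54243325],
       [ 0.00997124, -0.77440952, -0.63260609,  1.38525806],
       [ 0.        ,  0.        ,  0.        ,  1.        ]])}
{'time_s': 0.1, 'q': array([-1.47407869e+00,  2.21175615e-01,  1.52753337e+00, -1.93706863e-05,
        1.39469230e+00, -1.26088014e-01]), 'joint_velocities': array([-7.78554868e-04,  7.89630157e-06, -2.22055194e-03,  2.39243325e-04,
       -1.01461183e-03, -1.36372247e-03]), 'joint_torque': array([-4.77960675e-04, -4.98238599e+01, -3.90549624e+01, -3.52711495e-04,
        5.63493173e-03, -4.84922941e-05]), 'eef_pos': array([ 0.1380469 , -0.60898809,  0.23027167]), 'tcp_rot': array([-1.6863436 ,  1.5689876 ,  1.67805811]), 'ft_force': array([ 0.26322433,  0.96463835, -0.32864509]), 'torque': array([ 0.04856716, -0.0765704 ,  0.01172342]), 'opening': 0.08550769043393945}
```

View pics/top0.png

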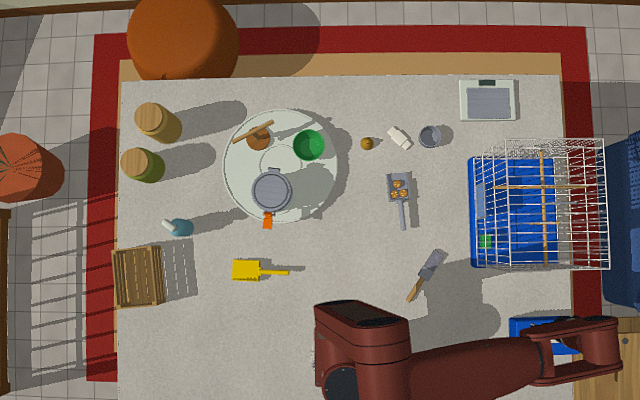

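View pics/side0.png

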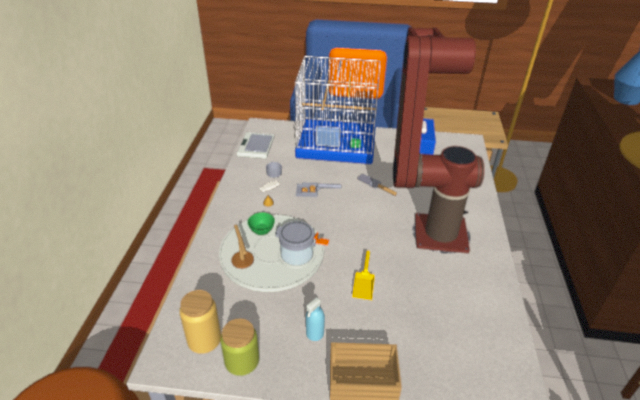

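The top view shows the grey scoop with 3 biscuits at (398,187), its handle running to (404,228). The look-alikes are the yellow scoop at (245,270), the brush at (427,270) and the food cup at (430,136). The jar lid is at (271,190) and the orange latch at (267,222). I'm choosing the grey scoop and will measure next.

```bash
cat > h.py <<'E'
from plant import *
import cv2,numpy as np
def ray(cal,uv):
    uv=np.asarray(uv,float).reshape(-1,1,2)
    n=cv2.undistortPoints(uv,cal["intrinsics"],cal["dist_coeffs"]).reshape(-1,2)
    T=cal["world_from_camera"]; d=np.c_[n,np.ones(len(n))]@T[:3,:3].T
    return T[:3,3],d
def onplane(cal,uv,z):
    o,d=ray(cal,uv); s=(z-o[2])/d[:,2]; return o+d*s[:,None]
def cloud(cal,depth,mask):
    v,u=np.nonzero(mask&(depth>0)); o,d=ray(cal,np.c_[u,v]); return o+d*depth[v,u][:,None]
def shot(n,f):
    c=get_calibration(n); p,d=get_image(n); cv2.imwrite(f"pics/{f}.png",p[:,:,::-1]); np.savez(f"{f}.npz",p=p,d=d,K=c["intrinsics"],D=c["dist_coeffs"],T=c["world_from_camera"]); return c,p,d
def hsv(p): return cv2.cvtColor(p,cv2.COLOR_RGB2HSV)
E
python3 - <<'E'
from h import *
c=get_calibration("top"); z=np.load("top0.npz"); p,d=z["p"],z["d"]
H=hsv(p).astype(int); 
def roi(u0,u1,v0,v1):
    m=np.zeros(d.shape,bool); m[v0:v1,u0:u1]=1; return m
def rep(n,m):
    P=cloud(c,d,m); print(n,m.sum(),P.mean(0).round(4),np.median(P,0).round(4),P.min(0).round(3),P.max(0).round(3)); return P
rep("latch",roi(255,285,205,235)&(H[...,0]<18)&(H[...,1]>170)&(H[...,2]>120))
P=cloud(c,d,roi(380,420,165,235)); Q=P[(P[:,2]>.02)]; print("scoop hi",Q.mean(0),Q.min(0),Q.max(0))
hd=Q[(Q[:,2]>.03)&(Q[:,0]<Q[:,0].min()+.09)]; 
print("handle",hd.mean(0),len(hd)); print(np.linalg.svd(hd[:,:2]-hd[:,:2].mean(0))[2][0])
P=cloud(c,d,roi(240,305,160,225)); L=P[(P[:,2]>.13)&(P[:,2]<.16)]
(cx,cy),r=cv2.minEnclosingCircle(L[:,:2].astype(np.float32)); print("lid",cx,cy,r,np.median(L,0))
P=cloud(c,d,roi(215,350,100,230)); T=P[(P[:,2]>.025)&(P[:,2]<.045)]
(cx,cy),r=cv2.minEnclosingCircle(T[:,:2].astype(np.float32)); print("plate",cx,cy,r)
for n,uv in dict(cup=(430,136),bone=(400,138),bell=(367,143),brush=(427,270),bottle=(178,227),bowl=(310,145),ysc=(260,270)).items(): print(n,onplane(c,uv,.02)[0].round(3))
crop=p[120:290,220:460][:,:,::-1]; cv2.imwrite("pics/crop.png",cv2.resize(crop,None,fx=3.3,fy=3.3,interpolation=cv2.INTER_CUBIC))
E
```

```text
latch 131 [0.4604 0.2411 0.1314] [0.4611 0.2401 0.1271] [0.435 0.225 0.117] [0.486 0.257 0.16 ]
scoop hi [ 0.50416035 -0.19840285  0.03725783] [ 0.42406891 -0.23196675  0.02000067] [ 0.62110834 -0.15618386  0.05387724]
handle [ 0.46854242 -0.20133976  0.04414471] 134
[-0.9961015  -0.08821448]
lid 0.5402678847312927 0.2345118224620819 0.09280814230442047 [0.55325959 0.22709172 0.14354383]
plate 0.6540118455886841 0.21577703952789307 0.20116907358169556
cup [ 0.75  -0.311  0.02 ]
bone [ 0.744 -0.206  0.02 ]
bell [ 0.728 -0.091  0.02 ]
brush [ 0.286 -0.288  0.02 ]
bottle [0.445 0.57  0.02 ]
bowl [0.724 0.108 0.02 ]
ysc [0.295 0.284 0.02 ]
```

View pics/crop.png

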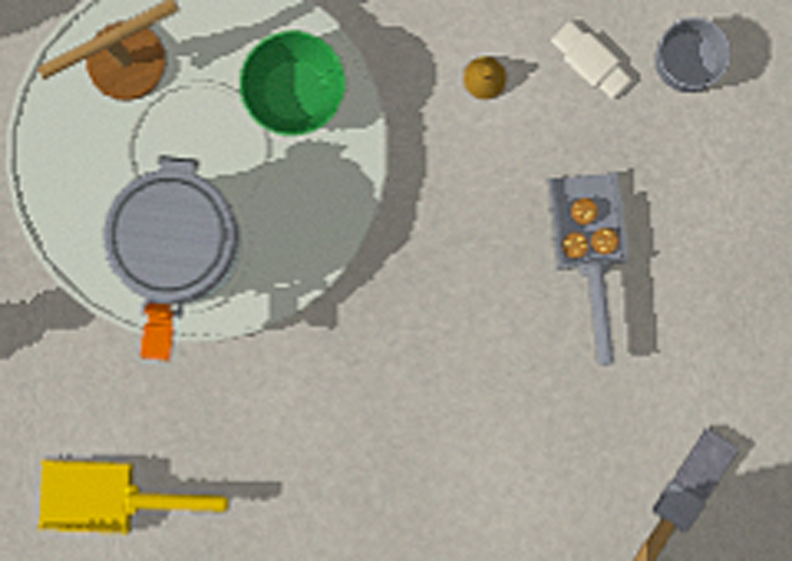

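The close crop confirms the grey scoop with three biscuits. It also shows the jar lid, with the orange pad pointing toward the robot. Next I'll measure the cage corner and check that the planned poses are reachable.

```bash
cat >> h.py <<'E'
from scipy.spatial.transform import Rotation as Ro
def tool(yaw,alpha,s=1,tip=0):
    """tool rotation: fingers down, leaning so that they point forward (along yaw) by alpha; s=+-1 flips half turn; tip = nose-down angle"""
    x=np.array([np.sin(alpha),0,-np.cos(alpha)]); y=np.array([0,s,0.]); R=np.c_[x,y,np.cross(x,y)]
    return Ro.from_euler("z",yaw)*Ro.from_euler("y",tip)*Ro.from_matrix(R)
def rpy(R): return R.as_euler("xyz")
E
python3 - <<'E'
from h import *
c=get_calibration("top"); z=np.load("top0.npz"); p,d=z["p"],z["d"]
m=np.zeros(d.shape,bool); m[130:275,455:615]=1
P=cloud(c,d,m); P=P[P[:,2]>.03]; print("cage",np.percentile(P,[.5,99.5],axis=0).round(3))
jar=np.array([.553,.227]); yj=-.12; ys=.09; g=np.array([.487,-.2,.037])
def chk(n,pos,R):
    q=inverse_kinematics(pos,rpy(R)); print(n,None if q is None else np.round(q,2))
r=np.array([np.cos(-1.474),np.sin(-1.474)])
chk("retract",[*(r*.36),.45],tool(-1.474+1.67,0,-1))
for s in(1,-1):
  print(s)
  for a in (0,.35,.5):
    chk(f"scoop {a}",g+tool(ys,a,s).apply([.019,0,0]),tool(ys,a,s))
    for t in (0,.5,.85,1.0):
      for L in("y","s"):
        yaw=yj if L=="y" else yj+1.57
        S=Ro.from_euler("z",yaw)*Ro.from_euler("y",t)
        nose=np.array([*jar,.0])+Ro.from_euler("z",yaw).apply([-.02,0,.13 if t>.4 else .2])
        gp=nose+S.apply([-.133,0,.034]); T=tool(yaw,a,s,t); chk(f"pour {L} a{a} t{t}",gp+T.apply([.019,0,0]),T)
  pad=np.array([*jar,.127])+Ro.from_euler("z",yj).apply([-.11,0,0]); chk("press",pad,tool(yj,.35,s)); chk("lid",[*(jar-.02),.144],tool(yj,.2,s))
E
```

```text
cage [[ 0.301 -0.732  0.04 ]
 [ 0.666 -0.438  0.416]]
retract [-1.69 -0.48  1.76  0.    1.86 -0.32]
1
scoop 0 [-0.54  0.25  1.93  0.    0.96 -2.2 ]
pour y a0 t0 [ 0.38 -0.15  1.93 -0.    1.35 -1.07]
pour s a0 t0 None
pour y a0 t0.5 [ 0.24  0.27  1.59  0.17  1.75 -1.22]
pour s a0 t0.5 [ 0.3   0.25  1.62 -0.45  1.5  -2.63]
pour y a0 t0.85 [ 0.18  0.56  1.28  0.26  2.11 -1.23]
pour s a0 t0.85 [ 0.47  0.45  1.44 -0.69  1.76 -2.5 ]
pour y a0 t1.0 [ 0.16  0.69  1.15  0.31  2.26 -1.22]
pour s a0 t1.0 [ 0.53  0.55  1.36 -0.78  1.87 -2.48]
scoop 0.35 [-0.69  0.09  2.17  0.4   0.67 -2.64]
pour y a0.35 t0 [ 0.52 -0.35  2.13 -0.23  1.08 -0.85]
pour s a0.35 t0 None
pour y a0.35 t0.5 [ 0.31  0.03  1.79  0.06  1.46 -1.15]
pour s a0.35 t0.5 None
pour y a0.35 t0.85 [ 0.22  0.33  1.47  0.17  1.82 -1.23]
pour s a0.35 t0.85 [ 0.36  0.27  1.54 -0.44  1.58 -2.61]
pour y a0.35 t1.0 [ 0.19  0.46  1.32  0.2   1.97 -1.24]
pour s a0.35 t1.0 [ 0.44  0.36  1.45 -0.54  1.69 -2.55]
scoop 0.5 None
pour y a0.5 t0 [ 0.59 -0.41  2.22 -0.39  0.98 -0.7 ]
pour s a0.5 t0 None
pour y a0.5 t0.5 [ 0.35 -0.07  1.89 -0.    1.3
[... 1522 characters left out ...]
.17]
pour y a0.5 t0.85 [0.24 0.22 1.56 0.12 1.69 1.93]
pour s a0.5 t0.85 [ 0.3   0.2   1.58 -0.32  1.51  0.46]
pour y a0.5 t1.0 [0.21 0.36 1.41 0.16 1.85 1.91]
pour s a0.5 t1.0 [ 0.39  0.29  1.5  -0.43  1.61  0.55]
press [ 0.47 -0.16  2.16 -0.25  0.86  2.29]
lid [ 0.28  0.05  1.9  -0.09  1.01  2.01]<stdin>:9: UserWarning: Gimbal lock detected. Setting third angle to zero since it is not possible to uniquely determine all angles.
<stdin>:13: UserWarning: Gimbal lock detected. Setting third angle to zero since it is not possible to uniquely determine all angles.
<stdin>:19: UserWarning: Gimbal lock detected. Setting third angle to zero since it is not possible to uniquely determine all angles.
```

```bash
python3 -W ignore - <<'E'
from h import *
q0=observe()["q"]
az=-1.35; R=tool(.2,0,-1)
q=inverse_kinematics([.36*np.cos(az),.36*np.sin(az),.5],rpy(R)); print(q)
set_joints(q); q[0]=-.6; set_joints(q)
movep([.43,-.2,.30],rpy(tool(.09,0,-1))); hold(.2); print(observe()["eef_pos"]); c,_,_=shot("wrist","ws"); print(c["world_from_camera"].round(3))
movep([.43,.237,.32],rpy(tool(-.12,0,-1))); hold(.2); print(observe()["eef_pos"]); shot("wrist","wj"); print(observe()["time_s"])
a=[cv2.imread(f"pics/{n}.png") for n in("ws","wj")]; cv2.imwrite("pics/pair.png",cv2.resize(np.hstack(a),(800,250),interpolation=cv2.INTER_AREA))
E
```

```text
[-1.57010627 -0.44618898  1.64265179  0.          1.94512984 -0.19930995]
[ 0.43030055 -0.20037929  0.30145678]
[[ 0.091 -0.95  -0.297  0.507]
 [-0.996 -0.086 -0.028 -0.193]
 [ 0.001  0.299 -0.954  0.445]
 [ 0.     0.     0.     1.   ]]
[0.43040263 0.23621433 0.31992768]
5.8917
```

View pics/pair.png

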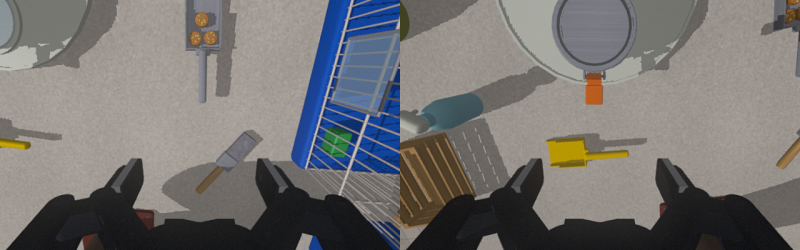

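The left picture shows the scoop in close view at (202,25) to (202,100). The right one shows the jar lid at (593,30) and the orange pad at (594,92). I'll measure both from the wrist depth.

```bash
python3 -W ignore - <<'E'
from h import *
def ld(n):
    z=np.load(n+".npz"); return dict(intrinsics=z["K"],dist_coeffs=z["D"],world_from_camera=z["T"]),z["p"],z["d"]
c,p,d=ld("ws"); m=np.zeros(d.shape,bool); m[0:170,285:350]=1
P=cloud(c,d,m); 
h=P[(P[:,2]>.04)&(P[:,2]<.05)&(P[:,0]<.505)]; print("handle",len(h),h.min(0).round(4),h.max(0).round(4),h.mean(0))
(cx,cy),(w,l),a=cv2.minAreaRect((h[:,:2]*1000).astype(np.float32)); print("rect",cx,cy,w,l,a)
v=np.linalg.svd(h[:,:2]-h[:,:2].mean(0),full_matrices=False)[2][0]; v*=np.sign(v[0]); print("yaw",np.arctan2(v[1],v[0]))
H=hsv(p); b=m&(H[...,0]<25)&(H[...,1]>110); B=cloud(c,d,b); print("bisc",B.mean(0),B.min(0),B.max(0))
c,p,d=ld("wj"); H=hsv(p).astype(int); o=(H[...,0]<12)&(H[...,1]>180)&(H[...,2]>120); o[:, :260]=0;o[:,380:]=0
O=cloud(c,d,o); O=O[(O[:,2]>.12)&(O[:,2]<.134)]; r=cv2.minAreaRect((O[:,:2]*1000).astype(np.float32)); print("pad",len(O),O.mean(0),r)
m=np.zeros(d.shape,bool); m[0:150,200:420]=1; P=cloud(c,d,m); L=P[(P[:,2]>.138)&(P[:,2]<.15)]; print("lid seen",L.min(0),L.max(0),np.median(L,0))
# circle fit on lid boundary
from scipy.spatial import ConvexHull
hv=L[ConvexHull(L[:,:2]).vertices][:,:2]; hv=hv[hv[:,0]<L[:,0].max()-.01]
from scipy.optimize import least_squares
f=least_squares(lambda s:np.hypot(*(hv-s[:2]).T)-s[2],[.553,.227,.064],loss="soft_l1",f_scale=.002); print("lid circle",f.x,len(hv))
E
```

```text
handle 760 [ 0.4268 -0.2135  0.0405] [ 0.505  -0.1925  0.0493] [ 0.46767388 -0.20289495  0.046098  ]
rect 466.17816162109375 -202.9739227294922 78.18744659423828 15.719134330749512 4.4131879806518555
yaw 0.08425352453150468
bisc [ 0.5672894  -0.19413897  0.01764895] [ 0.54026255 -0.22491181  0.00340955] [ 0.6030384  -0.16761993  0.02088526]
pad 119 [0.45945021 0.24057726 0.12730475] ((457.1720275878906, 242.97354125976562), (27.912933349609375, 37.85209274291992), 83.23453521728516)
lid seen [0.48482374 0.16517589 0.13878632] [0.59967087 0.29327159 0.14994774] [0.55166382 0.23105469 0.14510382]
lid circle [0.55701188 0.22934818 0.06395914] 31
```

```bash
cat >> h.py <<'E'
J=np.array([.556,.229,0]); YJ=-.13
def jp(x,y,z): return J+Ro.from_euler("z",YJ).apply([x,y,z])
G=np.array([.4963,-.2005,.037]); YS=.084
E
python3 -W ignore - <<'E'
from h import *
gripper_to(0); R=rpy(tool(YJ,.2,-1))
movep(jp(-.102,0,.17),R); print(observe()["eef_pos"],jp(-.102,0,.17))
move_l(jp(-.102,0,.133),.1)
print(move_l(jp(-.102,0,.116),.03,max_force=15),observe()["eef_pos"],observe()["ft_force"]); hold(.3)
move_l(jp(-.115,0,.25),.2); 
shot("side","s1"); print(observe()["time_s"])
p=cv2.imread("pics/s1.png")[180:300,200:400]; cv2.imwrite("pics/s1c.png",cv2.resize(p,None,fx=3,fy=3))
E
```

```text
[0.4554429  0.24253334 0.1711556 ] [0.45486069 0.24222268 0.17      ]
False [0.45386389 0.24274548 0.11586759] [-7.82875889  0.9598217   7.79208891]
9.725
```

View pics/s1c.png

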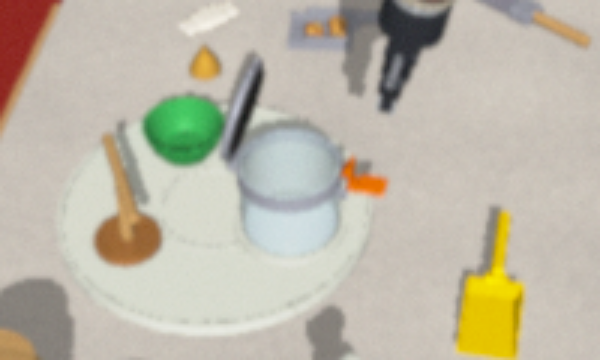

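The lid is standing open behind the jar, at (245,110) in the crop. Now I'll grasp the scoop.

```bash
python3 -W ignore - <<'E'
from h import *
A=.45; T=tool(YS,A,-1); R=rpy(T); tcp=G+T.apply([.019,0,0])
gripper_to(.05,80)
movep(tcp+T.apply([-.11,0,0])+[0,0,.03],R)
move_l(tcp,.1,max_force=8); print(observe()["eef_pos"]-tcp,observe()["ft_force"])
gripper_to(0,80); print(observe()["opening"],observe()["ft_force"])
f0=observe()["ft_force"]
move_l(tcp+[0,0,.05],.04); hold(.3); print(observe()["eef_pos"]-tcp,observe()["ft_force"]-f0,observe()["opening"],observe()["time_s"])
shot("wrist","w2")
p=cv2.imread("pics/w2.png"); cv2.imwrite("pics/w2c.png",p[0:300,120:520])
E
```

```text
[ 0.00028672 -0.00030782  0.00058861] [ 0.33262066  1.10015523 -0.71588388]
0.014471483977250421 [-1.74754701  0.22959958  5.09574042]
[-7.36181068e-05  7.23254940e-05  4.98313360e-02] [ 1.80265268  0.29234078 -6.69324635] 0.014520661974598741 15.575
```

View pics/w2c.png

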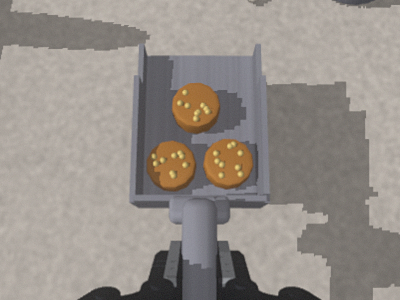

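The scoop is gripped with all three biscuits in the pan, at crop pixels (195,107), (171,165) and (228,162). Next I'll check the pan's tilt, then carry it level to the jar.

```bash
python3 -W ignore - <<'E'
from h import *
z=np.load("w2.npz"); c=dict(intrinsics=z["K"],dist_coeffs=z["D"],world_from_camera=z["T"]); d=z["d"]
m=np.zeros(d.shape,bool); m[58:190,272:372]=1
H=hsv(z["p"]); m&=H[...,1]<70
P=cloud(c,d,m); Q=P[P[:,2]>.03]
for k in range(6):
    A=np.c_[Q[:,:2]-Q[:,:2].mean(0),np.ones(len(Q))]; s=np.linalg.lstsq(A,Q[:,2],rcond=None)[0]; r=Q[:,2]-A@s; Q=Q[abs(r)<max(2*np.median(abs(r)),.001)]
print("floor slope deg",np.degrees(np.arctan(s[:2])),s[2],len(Q),"nose x",np.percentile(Q[:,0],99),"ymid",(Q[:,1].min()+Q[:,1].max())/2, "expected nose",G+Ro.from_euler("z",YS).apply([.133,0,.016]))
# plan carry
A=.45
def pose(nose,yaw,t):
    S=Ro.from_euler("z",yaw)*Ro.from_euler("y",t); T=tool(yaw,A,-1,t); return nose+S.apply([-.133,0,.034])+T.apply([.019,0,0]),rpy(T)
q=observe()["q"];print(q.round(2))
for n,(nz,yaw,t) in dict(up=([.63,-.19,.22],YS,0),pre=(jp(-.03,0,.20),YJ,0),t1=(jp(-.02,0,.16),YJ,.4),t2=(jp(-.02,0,.13),YJ,.9)).items():
    P_,R_=pose(np.array(nz),yaw,t); k=inverse_kinematics(P_,R_); print(n,P_.round(3),None if k is None else np.round(k,2))
E
```

```text
floor slope deg [-0.25242975  0.06489562] 0.05271660372913186 6538 nose x 0.6268597524907975 ymid -0.19323886258770265 expected nose [ 0.62883105 -0.18934113  0.053     ]
[-0.72 -0.03  2.2   0.5   0.71  0.43]
up [ 0.506 -0.2    0.237] [-0.72 -0.28  2.06  0.37  1.06  0.63]
pre [0.403 0.249 0.217] [ 0.59 -0.39  2.19 -0.34  1.02  2.42]
t1 [0.429 0.246 0.224] [ 0.38 -0.13  1.9  -0.03  1.32  2.08]
t2 [0.472 0.24  0.238] [0.22 0.31 1.47 0.15 1.79 1.93]
```

```bash
cat >> h.py <<'E'
A=.45
def pose(nose,yaw,t):
    S=Ro.from_euler("z",yaw)*Ro.from_euler("y",t); T=tool(yaw,A,-1,t); return nose+S.apply([-.133,0,.034])+T.apply([.019,0,0]),rpy(T)
def go(nose,yaw,t,feed):
    P,R=pose(np.array(nose),yaw,t); move_l(P,feed,R); print(np.round(observe()["eef_pos"]-P,4),observe()["time_s"])
E
python3 -W ignore - <<'E'
from h import *
go(G+Ro.from_euler("z",YS).apply([.133,0,.175]),YS,0,.12)
go(jp(-.05,0,.205),YJ,0,.13)
hold(.2); shot("wrist","w3"); p=cv2.imread("pics/w3.png"); cv2.imwrite("pics/w3c.png",p[0:300,120:520])
E
```

```text
[-0.0005  0.0004 -0.0012] 17.1
[ 0.0001 -0.0002 -0.    ] 20.85
```

View pics/w3c.png

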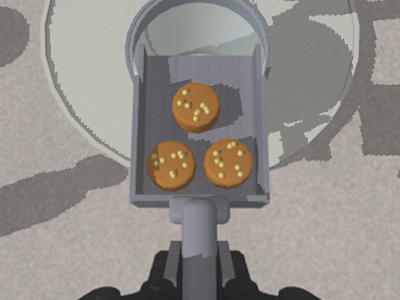

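The biscuits haven't moved and the pan is centred on the jar mouth, with the rim spanning 127 to 272 and the pan 132 to 268. Now I'll tip.

```bash
python3 -W ignore - <<'E'
from h import *
go(jp(-.03,0,.165),YJ,.2,.06)
go(jp(-.03,0,.145),YJ,.5,.025)
go(jp(-.025,0,.132),YJ,.9,.02)
hold(.5); print(observe()["ft_force"])
shot("wrist","w4"); shot("side","s4"); print(observe()["time_s"])
p=cv2.imread("pics/w4.png")[0:300,120:520]; s=cv2.resize(cv2.imread("pics/s4.png")[180:300,220:380],(400,300)); cv2.imwrite("pics/p4.png",np.hstack([p,s]))
E
```

```text
[-0.0002 -0.0002 -0.0004] 21.75
[-0.0004  0.0001 -0.0001] 22.7833
[-0.0001  0.0001  0.0001] 25.275
[-0.05642366 -0.0844744  -1.39318709]
25.875
```

View pics/p4.png

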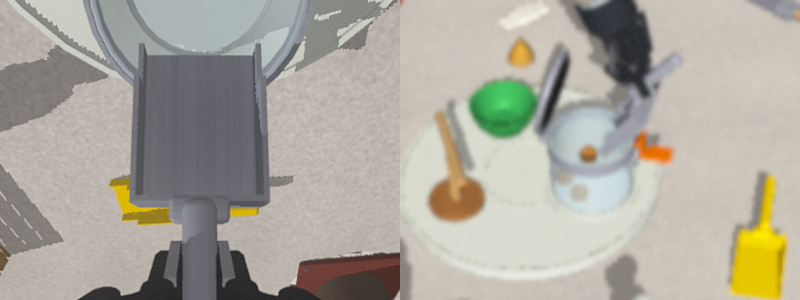

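The pan is empty and the biscuits can be seen inside the jar. Now I'll carry the scoop back to its original place and lay it down.

```bash
python3 -W ignore - <<'E'
from h import *
go(jp(-.04,0,.165),YJ,.4,.05)
go(jp(-.06,0,.205),YJ,0,.08)
N=G+Ro.from_euler("z",YS).apply([.133,0,-.034])
go(N+[0,0,.15],YS,0,.2)
go(N+[0,0,.015],YS,0,.1)
hold(.3)
P,R=pose(N,YS,0); print(move_l(P-[0,0,.002],.02,max_force=3),observe()["eef_pos"]-P,observe()["ft_force"])
gripper_to(.05); hold(.2); print(observe()["ft_force"],observe()["opening"])
T=tool(YS,A,-1); move_l(P+T.apply([-.11,0,0]),.12); move_l(P+T.apply([-.11,0,0])+[0,0,.1],.2)
gripper_to(0); print(observe()["time_s"])
E
```

```text
[ 0.0004 -0.0001  0.0001] 27.225
[0.0002 0.0005 0.0005] 27.8417
[-0.      0.0006  0.0001] 30.3667
[ 0.0005 -0.0005  0.0008] 31.8667
True [3.32198940e-05 1.39599194e-04 6.00943974e-04] [0.72126722 0.71711375 2.44475791]
[0.7947775  0.87931174 0.06095216] 0.05001670169747317
35.7333
```

```bash
cat >> h.py <<'E'
def lidpose(th,off=0.,s=1):
    b=.25+.42*th/1.35; n=np.array([np.sin(th),0,np.cos(th)]); f=np.array([-np.cos(th),0,np.sin(th)])
    e=np.array([.072,0,.138])+.108*f+(.006+.011*abs(np.sin(th-b))+off)*n
    return jp(*e),rpy(tool(YJ,-b,s))
E
python3 -W ignore - <<'E'
from h import *
ok=True
for th in (1.35,1.0,.6,.2,-.05):
    k=inverse_kinematics(*lidpose(th,.04 if th>1.3 else 0)); print(th,None if k is None else np.round(k,2)); ok&=k is not None
P,R=lidpose(1.35,.05); P2=P+[0,0,.12]; k=inverse_kinematics(P2,R); print(k)
if ok and k is not None:
    e=observe()["eef_pos"]; move_l([e[0],e[1],.40],.25)
    movep(P2,R); print(observe()["eef_pos"],observe()["time_s"])
    move_l(P,.12,max_force=6); shot("side","s5"); shot("top","t5"); print(observe()["ft_force"],observe()["time_s"])
    a=cv2.imread("pics/s5.png")[140:290,200:400]; b=cv2.imread("pics/t5.png")[100:250,220:420]
    cv2.imwrite("pics/p5.png",cv2.resize(np.hstack([a,b]),(800,300)))
E
```

```text
1.35 [ 0.13  0.93  0.62  0.2   2.23 -1.24]
1.0 [ 0.16  0.63  1.08  0.17  1.97 -1.26]
0.6 [ 0.19  0.47  1.31  0.14  1.77 -1.25]
0.2 [ 0.22  0.37  1.49  0.11  1.57 -1.24]
-0.05 [ 0.23  0.33  1.58  0.08  1.45 -1.23]
[ 0.12422344  1.00403141  0.27605914  0.2636076   2.49888264 -1.15710328]
[0.66512189 0.21344994 0.37800681] 38.35
[0.00224703 0.60887436 0.71465597] 39.6
```

View pics/p5.png

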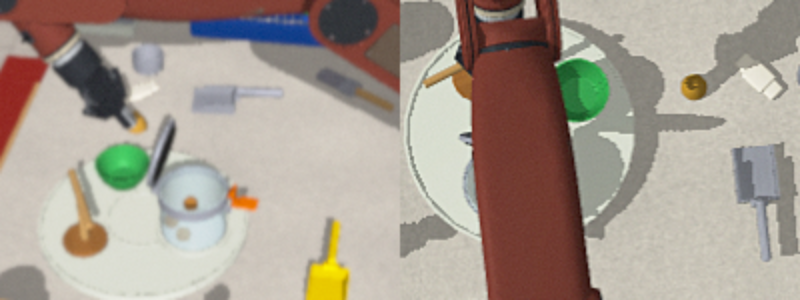

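The scoop lies flat and empty back in its place, at right-crop (757,175). The fingers are behind the open lid. Now I'll push the lid shut.

```bash
python3 -W ignore - <<'E'
from h import *
P,R=lidpose(1.35,.005); move_l(P,.1,R,max_force=8)
for th in np.arange(1.25,.1,-.15):
    P,R=lidpose(th); s=move_l(P,.1,R,max_force=15); print(round(th,2),s,observe()["ft_force"].round(1))
    if s: break
else:
    P,R=lidpose(.09); move_l(P,.05,R)
    P,R=lidpose(-.06); s=move_l(P,.03,R,max_force=22); o=observe(); print("press",s,o["eef_pos"]-lidpose(-.02)[0],o["ft_force"].round(1)); hold(.3)
    e=observe()["eef_pos"]; move_l(e+[0,0,.012],.03); print("after lift 12mm",observe()["ft_force"].round(1))
    move_l(e+[0,0,.15],.2)
print(observe()["time_s"])
E
```

```text
1.25 False [1.1 0.4 0.4]
1.1 False [0.8 0.  1.4]
0.95 False [ 1.2 -0.1  0.6]
0.8 False [0.5 0.3 0.6]
0.65 False [ 0.6 -0.4  1.8]
0.5 False [ 0.5 -0.5  1.8]
0.35 False [-1.2  0.2  1.5]
0.2 False [-0.8  0.1  1.7]
press False [ 0.00067278  0.00013935 -0.00225366] [-1.1 -1.1 10.1]
after lift 12mm [-0.2  0.7 -0.4]
45.55
```

```bash
python3 -W ignore - <<'E'
from h import *
e=observe()["eef_pos"]; move_l([.40,.16,.36],.2,rpy(tool(YJ,0,1)))
c,p,d=shot("top","t6"); shot("side","s6"); print(observe()["time_s"])
m=np.zeros(d.shape,bool); m[150:235,235:315]=1
P=cloud(c,d,m); q=(P-J)@Ro.from_euler("z",YJ).as_matrix()
w=q[(np.hypot(q[:,0],q[:,1])<.045)]; print("lid top z by jar x:",[(x,np.median(w[abs(w[:,0]-x)<.008,2]).round(4)) for x in(-.035,-.015,.015,.035)])
a=cv2.imread("pics/s6.png")[140:290,200:400]; b=cv2.imread("pics/t6.png")[100:250,220:420]
cv2.imwrite("pics/p6.png",cv2.resize(np.hstack([a,b]),(800,300)))
E
```

```text
46.5833
lid top z by jar x: [(-0.035, np.float64(0.144)), (-0.015, np.float64(0.1438)), (0.015, np.float64(0.1433)), (0.035, np.float64(0.1442))]
```

View pics/p6.png

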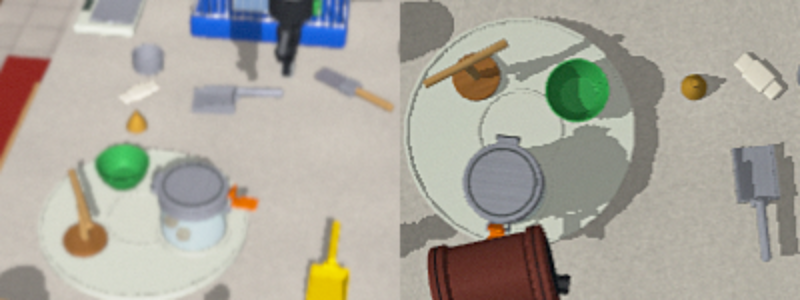

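The lid is shut: its top is level at 0.144 m and it hasn't sprung back. No biscuits have spilled and the loose things haven't moved, so I'm handing in.

```bash
python3 -c "
from plant import *
print(job_done(),observe()['time_s'])"
```

```text
the job is handed in; nothing more can be done
the job is handed in; nothing more can be done
```

I did the whole job in the order asked and handed it in at about 47 s on the robot's clock, under the 72 s limit.

- **Latch and lid:** I pressed the latch pad and the lid popped open. The horizontal force on the tool reached about 8 N during the press.
- **Biscuits:** I carried the scoop level to the jar (0.3° slope when lifted) and tipped it. Afterwards the pan was empty, and the pictures show biscuits inside the jar and none outside. At least two can be made out through the glass, but I did not count all three.
- **Scoop:** I lowered it flat onto its original spot until it touched the table, then let go.
- **Closing the lid:** I pushed it down with about 10 N. The lid then stayed down with nothing touching it. Its top measured 143–144 mm all across, against 144 mm for shut.

In the last pictures the other loose things in view looked unmoved; I did not measure their positions again. No checks failed or disagreed.

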